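# Park the solder reel in its sloped spool rack

### The job

Push the solder reel that stands at the low end of the sloped gutter up the gutter with the fingertips, over the crest, until it rests against the end stop and does not roll back. Then push the flat keeper arm round until it lies fully across the gutter behind the reel. Do not lift the reel off the gutter or flick it, and leave everything else on the bench where it is.

Things in the scene. Friction and masses are not known exactly. Their poses are not given: they have to be found in the camera images.
- rack: the fixed spool rack: a straight sloped aluminium gutter on a 290 x 90 mm grey base plate on a 3 mm mat. Origin under the centre of the base plate; x runs uphill along the gutter, z up. Rack coordinates below are in this frame, mm. The gutter is 52 wide inside (y -26 to 26); its side walls, 3 thick, rise 10 above its floor. A lip closes the low end (x -139 to -135, top at z 23)
- crest (a point): middle of the gutter floor at its crest (rack x 55, z 38). Up to here the floor rises at 8 degrees from the low end; beyond, it falls at 10 degrees to the end stop
- end_stop (a point): middle of the end stop's upright face at the gutter floor (rack x 125, z 26); the stop's top is at rack z 85. Parked against the stop the reel has its centre at rack x 95, z 61
- reel: full solder reel, slick plastic flanges (friction 0.3) with bare metal wire between; 60 mm diameter, 46 mm wide, the wire 54 mm diameter; 0.2 to 0.4 kg. Origin: its centre; y is its axle, across the gutter; the frame turns as it rolls. It starts against the low lip, centre at rack x -114, z 45, its back jutting 5 mm beyond the lip. It rolls freely and rolls back if let go before the crest
- gutter_slope (a point): middle of the gutter floor at its low end (rack x -135, z 11); x points up the slope along the floor, z square to the sloping floor; the reel's centre stays 30 mm above the floor in this frame up to the crest
- keeper (a joint): angle of the keeper arm on its upright pivot, rad: 0 = fully across the gutter, at its stop (arm along rack +y, 4 mm behind the parked reel); grows as it opens, counter-clockwise from above: 1.57 = pointing downhill, 2.4 = downhill and outwards. Starts at 1.75 to 2.3; light (0.5 N at the tip), stays where left. To shut, push its outer face towards the gutter, then uphill
- keeper_hinge (a point): point on the keeper's pivot axis at half the height of the arm (rack x 58, y -42, z 63), beside the crest
- keeper_tip (a point): middle of the free end of the keeper arm, 82 mm from the pivot axis. The arm is a flat steel strip on edge, 6 mm thick and 24 mm high (rack z 51 to 75), clear above the gutter's walls
- spare_reel: a second reel of the same make, lying flat on the mat on the keeper-post side of the rack; 60 mm across, 46 mm high; origin at its centre. Leave alone
- flux_jar: small capped jar, 40 mm across, 42 mm high, on the mat on the side of the rack away from the keeper post; origin under its centre. Leave alone
- tweezers: steel tweezers lying on the mat on the same side as the jar, 120 mm long, 6 mm high; origin underneath near the middle. Leave alone
- screwdriver: screwdriver lying on the mat, 170 mm long; origin underneath. Leave alone
- board: circuit board, 120 x 75 mm, up to 11 mm high, flat on the mat; origin under its centre. Leave alone
- sponge_cup: small metal cup, 60 mm across, 40 mm high; origin under its centre. Leave alone
- probe: test probe pen lying on the mat, 120 mm long, 12 mm thick; origin underneath. Leave alone

How it is judged:
By the outcome, as a careful person would: the job done as asked, in the order asked, and still so for the second after the job is handed in, with the robot touching nothing.
It also fails if it takes over 54 s, if anything falls off the work surface, if the arm or the gripper's body presses on something with over 40 N, if the wrist force passes 120 N, or if a joint passes its speed limit or range.

### The arm

A 6-joint arm with a two-finger parallel gripper is mounted at the origin on the work surface. World frame = base frame: x ahead of the robot, y to its left, z up, the work surface at z = 0. Lengths are in m, angles in rad, forces in N, time in s.
With the tool pointing down it reaches from about 0.375 to 0.9 m from the base axis. Payload 3.1 kg.
Tool frame: the origin (TCP) lies between the finger pads; the fingertips stand 22 mm ahead of it and the grasp point (between the pads) lies 3 mm ahead of it; z points along the fingers, y is the line along which they close (so a half turn about z gives the same grasp; the last joint's range is limited). The gripper opens to 87 mm and grips with 3 to 60 N. Pads are 19 mm wide; open, the fingers measure 117 mm over their backs; the gripper's body (75 mm by 190 mm) begins 51 mm behind the grasp point.
Start: joints at [1.056, 0.527, 1.433, -0, 1.181, -0.178], TCP at [0.207, 0.59, 0.245] pointing down, gripper open.
Joint ranges: [-3.08, 3.08], [-0.75, 2.2], [0.22, 2.44], [-1.43, 4.57], [0, 2.65], [-2.85, 2.85]. Speed limits (rad/s): [2.79, 2.79, 3.14, 3.14, 3.14, 3.14].

### API

Orientations are given as a unit quaternion [x, y, z, w].
In Python, from rig import robot gives the robot as it stands.
- The arm moves only by the tool move_arm, never from a script. Its argument "series" is text: rows parted by semicolons, each of 6 numbers parted by spaces: the shift along the tool's x, y, z in mm, then the turn, a rotation vector about the tool's x, y, z in degrees. In form: dx dy dz ax ay az; .... A call has 1 to 8 rows; each row is the pose to reach, as a shift and turn from the pose commanded when the call began, along the tool's axes at that moment; what a row does not reach only later rows make up. A row lasts 1/12 s, in which the tool goes at most 41.7 mm and 7.16 degrees, less where a joint would pass 70% of its speed; a pose out of reach is approached as far as the arm can. A call with a gripper value outside its range is refused whole. "jaw" is the opening, from 0 (shut) to 1 (fully open), set as the call begins (left out, the last holds). The fingers move at their own pace and stop on an object; "newtons" is the grip in N (left out, the last holds). Time passes only in rows, so rows that repeat a pose let the fingers close. It gives the time, the measured TCP pose, the force, the opening and the grip force at its end, in the units of the state.
- robot.get_obs(): the state, without advancing time (a new reading comes with each control period).
- robot.camera(name): name is "scene" or "top" or "wrist"; returns a dict with "img" (420x560x3 uint8, red, green, blue), "mtx" (3x3 intrinsics, pixels), "world_to_cam" (4x4, takes a point from world to camera coordinates). Camera axes: x right, y down, z forward; pixel columns grow to the right and rows downward; lengths in m; the calibration is good to about 2 mm. A picture is of the moment at which its call begins. There is no depth.
- robot.hand_in(): hands the job in; it is judged then, once.
Trained networks look in a picture, given as the dict that the camera call returned (one of the last four; its "shot" number tells which), for a name from the list of things; names that differ only in an ending like _2 or _b are one class to them, and where a whole thing is asked for, a point or a joint stands for the part that bears it (a point fixed in the world has none). Each returns a list of dicts, best first, with "p" (0 to 1); they miss things now and then, are a little off and sometimes report something else, mostly with a low value. They report only what shows in the picture. A call takes as long as a camera call.
- robot.search_frame(picture, thing): "xyz" ([x, y, z] in m, in world coordinates, good to about 4 mm: the middle of the surface that is visible of it).
- robot.tip_of(picture, thing): "xyz" ([x, y, z] in m, in world coordinates, good to about 4 mm: a listed point, or the origin of a listed thing).
The state is a dict: "time": time; "q": joint angles; "joint_velocities": joint speeds; "joint_torque": joint torques, N m; "position": TCP position; "tool_rot": TCP orientation; "ft_force": force on the tool from outside, world axes, zero at the start; "moment": the same for the moment, N m; "grip_width": finger opening in m; "grip_force": force on a finger pad.
Only numpy, scipy, OpenCV 4.12 (cv2) and the standard library are available. Lean on these libraries where they do the work, as an engineer would, in place of code of your own. Each camera call takes 0.05 s, during which the arm holds its last target. There are 200 camera calls.

## Working session

There is one attempt and no reset: what is moved stays moved. The work goes in short steps, Python scripts to look and compute and a tool call to move; the robot and the scene stay as the last step left them, time stands still between calls to the robot, and variables do not carry over. Pictures are saved under pics/ and viewed, at most 10 in all, crops included, and the job is handed in when it is done.

Besides the shell and the picture viewer there is one more tool, called after ">>>" by a JSON object that holds its "api" and its "payload", one argument or row to a line. move_arm: Moves the arm, as the interface text tells. Its arguments: {"type":"object","properties":{"series":{"type":"string"},"jaw":{"type":"number"},"newtons":{"type":"number"}},"required":["series"]}

```bash
mkdir -p pics; ls; cat > h.py <<'E'
import numpy as np, cv2
from rig import robot
np.set_printoptions(precision=4,suppress=True)
def shot(n,f=None):
    p=robot.camera(n)
    if f: cv2.imwrite('pics/'+f,p['img'][:,:,::-1])
    return p
E
python3 - <<'E'
from h import *
o=robot.get_obs();print(o)
for c in('scene','top'):
    p=shot(c,c+'1.png')
    for t in ['crest','end_stop','gutter_slope','keeper_hinge','keeper_tip','reel','rack','spare_reel','flux_jar','tweezers','screwdriver','sponge_cup']:
        for r in robot.tip_of(p,t)[:2]: print(c,t,np.array(r['xyz']),round(r['p'],2))
a=cv2.imread('pics/scene1.png');b=cv2.imread('pics/top1.png')
E
```

```text
pics
{'time': 0.0, 'q': array([ 1.0555,  0.5285,  1.4339, -0.0001,  1.1814, -0.1785]), 'joint_velocities': array([-0.0007, -0.0001,  0.0022,  0.0013,  0.0002, -0.0011]), 'joint_torque': array([  0.0001, -44.0038, -17.6592,   0.0631,   0.0585,  -0.0002]), 'position': array([0.2062, 0.5893, 0.2436]), 'tool_rot': array([ 0.1676,  0.9859, -0.001 , -0.0003]), 'ft_force': array([-0.5236,  0.4042, -0.1847]), 'moment': array([ 0.0155, -0.0448,  0.0488]), 'grip_force': 0.0, 'grip_width': 0.08698677791466364}
scene crest [0.5509 0.0325 0.0394] 0.78
scene crest [0.5879 0.0389 0.0674] 0.74
scene end_stop [0.5311 0.1054 0.0316] 0.8
scene gutter_slope [ 0.5761 -0.1575  0.0133] 0.69
scene gutter_slope [ 0.5528 -0.0252  0.004 ] 0.21
scene keeper_hinge [0.5872 0.0382 0.0668] 0.58
scene keeper_tip [ 0.6143 -0.0387  0.0613] 0.78
scene reel [ 0.5681 -0.1398  0.0441] 0.83
scene rack [ 0.5545 -0.0227  0.0037] 0.68
scene spare_reel [ 0.6779 -0.0891  0.0263] 0.79
scene flux_jar [ 0.4494 -0.0096  0.0024] 0.65
scene tweezers [ 0.4639 -0.1203  0.0035] 0.58
scene tweezers [ 0.5776 -0.1614  0.0133] 0.37
scene screwdriver [ 0.4304 -0.3603  0.0058] 0.7
scene sponge_cup [ 0.6877 -0.3353 -0.0002] 0.93
scene sponge_cup [ 0.4287 -0.3617  0.0068] 0.47
top crest [0.5474 0.0308 0.0429] 0.64
top crest [ 0.5715 -0.1363  0.0457] 0.38
top end_stop [0.5402 0.1004 0.0281] 0.69
top end_stop [ 0.6799 -0.0943  0.027 ] 0.18
top gutter_slope [ 0.5734 -0.1601  0.0163] 0.56
top keeper_hinge [0.5889 0.0371 0.0638] 0.43
top keeper_tip [ 0.6177 -0.0424  0.0699] 0.69
top reel [ 0.57   -0.1364  0.0454] 0.65
top rack [ 0.5552 -0.0224  0.0008] 0.91
top spare_reel [ 0.6808 -0.093   0.028 ] 0.6
top flux_jar [ 0.6167 -0.0402  0.0683] 0.7
top flux_jar [ 0.4526 -0.0073  0.0046] 0.65
top tweezers [ 0.469  -0.1198  0.0024] 0.46
top screwdriver [ 0.4278 -0.3588 -0.0003] 0.68
top sponge_cup [ 0.6895 -0.3346  0.0032] 0.59
```

View pics/scene1.png

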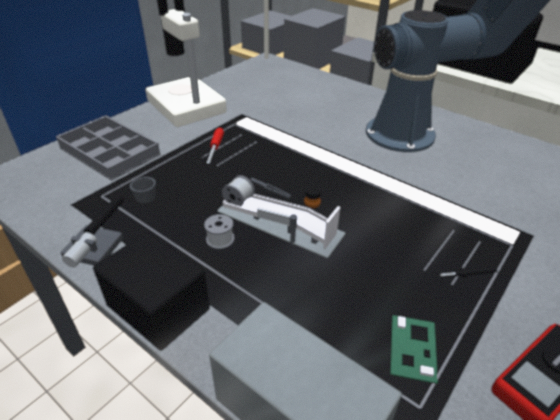

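View pics/top1.png

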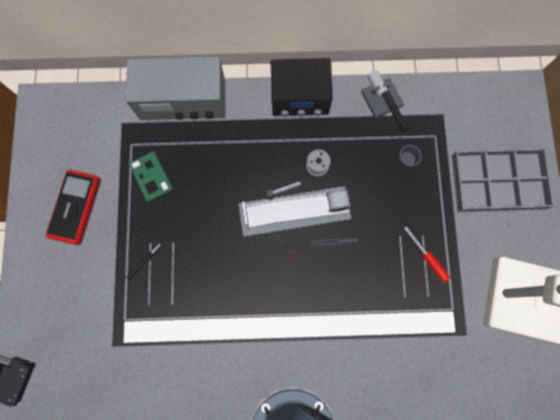

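```bash
cat >> h.py <<'E'
E
python3 - <<'E'
from h import *
# fit rack pose (x,y,z,yaw) to averaged points
L={'crest':(55,0,38),'end_stop':(125,0,26),'gutter_slope':(-135,0,11),'keeper_hinge':(58,-42,63),'rack':(0,0,0),'reel':(-114,0,45)}
M={'crest':(.549,.0317,.0411),'end_stop':(.5357,.1029,.0299),'gutter_slope':(.5748,-.1588,.0148),'keeper_hinge':(.588,.0377,.0653),'rack':(.5549,-.0226,.0023),'reel':(.569,-.1381,.0448)}
A=np.array([L[k] for k in L])/1e3;B=np.array([M[k] for k in L])
a=A-A.mean(0);b=B-B.mean(0)
th=np.arctan2((a[:,0]*b[:,1]-a[:,1]*b[:,0]).sum(),(a[:,0]*b[:,0]+a[:,1]*b[:,1]).sum())
R=np.array([[np.cos(th),-np.sin(th),0],[np.sin(th),np.cos(th),0],[0,0,1]])
t=B.mean(0)-R@A.mean(0)
print(th,np.degrees(th),t);print((A@R.T+t-B)*1e3)
k=R.T@(np.array([.616,-.0405,.0656])-t);print('tip rack',k, 'keeper', )
print(R.T@(np.array([.679,-.091,.027])-t),R.T@(np.array([.451,-.0085,.003])-t))
E
```

```text
1.7092363325769044 97.93202804707576 [ 0.5547 -0.0237  0.0025]
[[-1.8759 -0.9097 -0.5667]
 [ 1.7642 -2.7795 -1.3667]
 [-1.4563  1.4081 -1.2667]
 [ 0.3082  1.8575  0.2333]
 [-0.186  -1.0835  0.2333]
 [ 1.4458  1.5072  2.7333]]
tip rack [-0.0251 -0.0584  0.0631] keeper
[-0.0838 -0.1138  0.0245] [0.0294 0.1006 0.0005]
```

Both pictures show the reel at the low end (scene 237,190; top 340,202). The keeper points downhill and slightly outwards (top 285,188), and the spare reel is at top 318,162. The networks' points agree with this. Next I work out the approach.

```bash
cat >> h.py <<'E'
from scipy.spatial.transform import Rotation as Ro
import json,os
P=json.load(open('pose.json')) if os.path.exists('pose.json') else [1.7092,.5547,-.0237]
def rk(x,y,z):
    c,s=np.cos(P[0]),np.sin(P[0]); return np.array([P[1]+(c*x-s*y)/1e3,P[2]+(s*x+c*y)/1e3,.003+z/1e3])
def inv(w):
    c,s=np.cos(P[0]),np.sin(P[0]); d=np.array(w)-[P[1],P[2],.003]; return 1e3*np.array([c*d[0]+s*d[1],-s*d[0]+c*d[1],d[2]])
def delta(x,y,ztip):
    "shift (mm, tool axes) and turn (deg) to put fingertips at rack x,y,ztip, tool y along rack -y, straight down"
    o=robot.get_obs();R=Ro.from_quat(o['tool_rot'])
    d=R.inv().apply(rk(x,y,ztip+22)-o['position'])*1e3
    T=Ro.from_matrix(np.c_[rk(1e3,0,0)-rk(0,0,0),-(rk(0,1e3,0)-rk(0,0,0)),[0,0,-1]])
    return np.round(d,1),np.round((R.inv()*T).as_rotvec(degrees=True),1)
E
python3 - <<'E'
from h import *
print(delta(-168,0,170)); print(rk(-168,0,0))
E
```

```text
(array([-608.2, -613.4,   49.6]), array([-0. ,  0. , 62.8]))
[ 0.5779 -0.1901  0.003 ]
```

>>> {"api": "move_arm", "payload": {
  "series": "-15 -15 0 0 0 2; -45 -45 0 0 0 5; -75 -75 0 0 0 9; -105 -105 0 0 0 13; -135 -135 0 0 0 17; -165 -165 0 0 0 21; -195 -195 0 0 0 25; -225 -225 0 0 0 29",
  "jaw": 0.27
}}

```text
time: 1.97
position: [0.3427, 0.3063, 0.2449]
tool_rot: [0.41, 0.912, 0.0, 0.0]
ft_force: [0.5, -0.3, 1.1]
grip_width: 0.0417
grip_force: 0.0
```

```bash
python3 - <<'E'
from h import *
print(delta(-168,0,170))
E
```

```text
(array([-527.5, -153.2,   49.9]), array([ 0.1,  0. , 33.6]))
```

>>> {"api": "move_arm", "payload": {
  "series": "-33 -10 4 0 0 4; -66 -19 8 0 0 8; -99 -29 12 0 0 12; -132 -38 16 0 0 16; -165 -48 20 0 0 20; -198 -57 24 0 0 25; -231 -67 28 0 0 30; -264 -77 30 0 0 33.6"
}}

```text
time: 2.63
position: [0.4608, 0.0579, 0.2144]
tool_rot: [0.657, 0.754, 0.0, 0.0]
ft_force: [0.7, 0.1, -0.1]
grip_width: 0.0234
grip_force: 0.0
```

```bash
python3 - <<'E'
from h import *
print(delta(-168,0,170))
p=shot('wrist','w1.png')
for t in ['crest','end_stop','gutter_slope','keeper_hinge','keeper_tip','reel','rack']:
    for r in robot.tip_of(p,t)[:1]: print(t,np.array(r['xyz']),inv(r['xyz']).round(1),round(r['p'],2))
E
```

```text
(array([-261.7,   82. ,   19.4]), array([ 0. , -0. , -0.1]))
crest [0.547  0.0298 0.0397] [54.1  0.2 36.7] 0.77
end_stop [0.5389 0.1057 0.0261] [130.3  -2.2  23.1] 0.93
keeper_hinge [0.5861 0.0382 0.0651] [ 57.  -39.6  62.1] 0.86
```

View pics/w1.png

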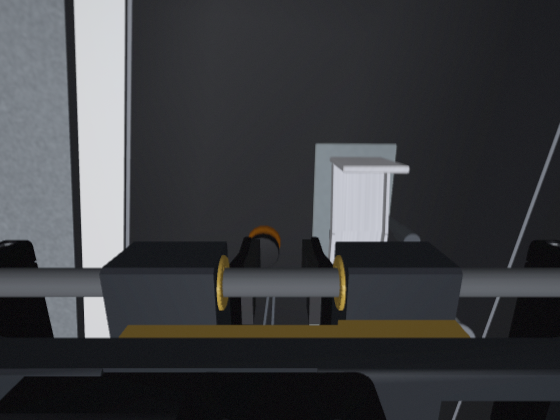

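The wrist view shows the end stop (366,163) and the keeper post (405,235). The gutter walls run straight up the picture, so the yaw is right. I carry on to behind the reel.

>>> {"api": "move_arm", "payload": {
  "series": "-30 10 0 0 0 0; -65 20 0 0 0 0; -100 31 0 0 0 0; -135 42 0 0 0 0; -170 53 5 0 0 0; -205 64 10 0 0 0; -235 74 15 0 0 0; -262 82 19 0 0 0"
}}

```text
time: 3.7
position: [0.5795, -0.1888, 0.1953]
tool_rot: [0.655, 0.756, 0.0, 0.0]
ft_force: [0.4, 0.1, 0.4]
grip_width: 0.0234
grip_force: 0.0
```

```bash
python3 - <<'E'
from h import *
p=shot('wrist','w2.png')
for t in ['crest','end_stop','gutter_slope','keeper_hinge','keeper_tip','reel','rack']:
    for r in robot.tip_of(p,t)[:1]: print(t,np.array(r['xyz']),inv(r['xyz']).round(1),round(r['p'],2))
print(delta(-168,0,33),delta(-148,0,33))
E
```

```text
keeper_tip [ 0.6176 -0.0351  0.0668] [-20.  -60.7  63.8] 0.94
reel [ 0.5664 -0.1359  0.0514] [-112.7    3.9   48.4] 0.81
rack [ 0.555  -0.0225  0.0038] [ 1.1 -0.5  0.8] 0.61
(array([ -3.8,  -0.5, 137.8]), array([-0. , -0. ,  0.3])) (array([ 16.2,  -0.4, 137.8]), array([-0. , -0. ,  0.3]))
```

View pics/w2.png

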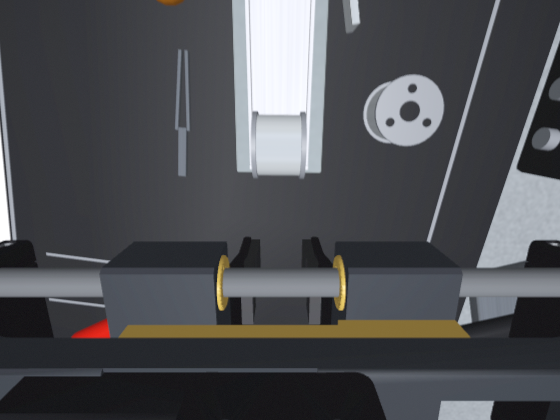

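The reel (279,145) lines up with the finger pair (centre column 280), and the space behind it is clear. I lower behind it.

>>> {"api": "move_arm", "payload": {
  "series": "-4 0 25 0 0 0; -4 0 55 0 0 0; -4 0 85 0 0 0; -4 0 110 0 0 0; -4 0 127 0 0 0; -4 0 136 0 0 0; -4 0 138 0 0 0; -4 0 138 0 0 0"
}}

```text
time: 4.77
position: [0.5791, -0.1915, 0.0576]
tool_rot: [0.655, 0.756, -0.0, -0.0]
ft_force: [0.7, -0.1, 0.6]
grip_width: 0.0236
grip_force: 0.0
```

```bash
python3 - <<'E'
from h import *
o=robot.get_obs();print(inv(o['position']),o['ft_force'],delta(55-40,0,56))
E
```

```text
[-169.5943   -0.9689   54.6453] [ 0.726  -0.1427  0.5962] (array([184.6,  -0.3, -23.3]), array([-0. , -0. ,  0.2]))
```

>>> {"api": "move_arm", "payload": {
  "series": "5 0 0 0 0 0; 10 0 0 0 0 0; 14 0 0 0 0 0; 18 0 0 0 0 0; 24 0 -1 0 0 0; 31 0 -2 0 0 0; 38 0 -3 0 0 0; 44 0 -4 0 0 0"
}}

```text
time: 5.43
position: [0.5742, -0.1489, 0.0626]
tool_rot: [0.655, 0.755, 0.0, 0.002]
ft_force: [2.4, -4.5, 3.5]
grip_width: 0.0232
grip_force: 2.9
```

>>> {"api": "move_arm", "payload": {
  "series": "7 0 -1 0 0 0; 15 0 -2 0 0 0; 23 0 -3 0 0 0; 31 0 -4.3 0 0 0; 39 0 -5.5 0 0 0; 47 0 -6.6 0 0 0; 54 0 -7.6 0 0 0; 60 0 -8.4 0 0 0"
}}

```text
time: 6.1
position: [0.566, -0.0894, 0.0709]
tool_rot: [0.655, 0.755, 0.001, 0.002]
ft_force: [2.7, -4.3, 5.3]
grip_width: 0.0239
grip_force: 3.7
```

```bash
python3 - <<'E'
from h import *
o=robot.get_obs();print(inv(o['position']),o['ft_force'],delta(55-40,0,56))
p=shot('scene','s2.png')
cv2.imwrite('pics/s2c.png',cv2.resize(p['img'][120:270,170:380,::-1],None,fx=3,fy=3))
for r in robot.tip_of(p,'reel')[:2]: print(inv(r['xyz']),r['p'])
E
```

```text
[-66.5992  -2.1489  67.8788] [ 2.6815 -4.3265  5.285 ] (array([ 81.6,  -1.8, -10.3]), array([0.2, 0.1, 0.2]))
[-28.7227   4.0009  53.1   ] 0.8
```

View pics/s2c.png

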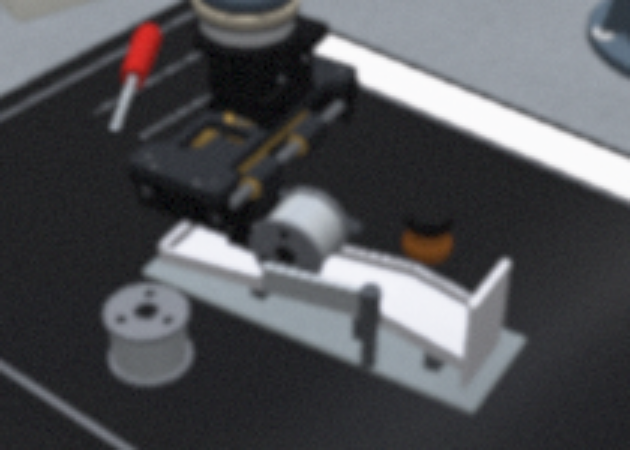

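Picture: the reel (crop 300,225) is straight in the gutter, just ahead of the fingers. I keep pushing, and slow down towards the crest.

>>> {"api": "move_arm", "payload": {
  "series": "6 0 -0.8 0 0 0; 13 -0.5 -1.8 0 0 0; 20 -1 -2.8 0 0 0; 27 -1 -3.8 0 0 0; 34 -1 -4.8 0 0 0; 41 -1 -5.8 0 0 0; 48 -1 -6.7 0 0 0; 54 -1 -7.5 0 0 0"
}}

```text
time: 6.87
position: [0.5585, -0.037, 0.0785]
tool_rot: [0.656, 0.755, 0.001, 0.003]
ft_force: [4.8, -5.3, 4.6]
grip_width: 0.0236
grip_force: 4.7
```

>>> {"api": "move_arm", "payload": {
  "series": "4 0 -0.6 0 0 0; 8 0 -1.1 0 0 0; 12 0 -1.7 0 0 0; 16 0 -2.2 0 0 0; 20 0 -2.8 0 0 0; 23 0 -3.2 0 0 0; 26 0 -3.6 0 0 0; 28 0 -3.9 0 0 0"
}}

```text
time: 7.53
position: [0.5546, -0.0092, 0.0824]
tool_rot: [0.655, 0.755, 0.001, 0.003]
ft_force: [4.8, -5.9, 5.3]
grip_width: 0.0235
grip_force: 4.4
```

```bash
python3 - <<'E'
from h import *
o=robot.get_obs();print(inv(o['position']),o['ft_force'])
p=shot('scene')
for r in robot.tip_of(p,'reel')[:2]: print(inv(r['xyz']),r['p'])
E
```

```text
[14.3346 -1.8851 79.3531] [ 4.7952 -5.878   5.3114]
[49.2867  3.736  65.8   ] 0.83
```

>>> {"api": "move_arm", "payload": {
  "series": "2 1 -0.2 0 0 0; 4 2 -0.3 0 0 0; 6 2 -0.4 0 0 0; 8 2 -0.5 0 0 0; 10 2 -0.5 0 0 0; 12 2 -0.5 0 0 0; 14 2 -0.5 0 0 0; 15 2 -0.5 0 0 0"
}}

```text
time: 8.3
position: [0.552, 0.0073, 0.0818]
tool_rot: [0.655, 0.755, 0.0, 0.0]
ft_force: [4.7, -2.3, 3.0]
grip_width: 0.0238
grip_force: 4.1
```

```bash
python3 - <<'E'
from h import *
o=robot.get_obs();print(inv(o['position']),o['ft_force'])
p=shot('scene','s3.png')
cv2.imwrite('pics/s3c.png',cv2.resize(p['img'][120:270,200:410,::-1],None,fx=3,fy=3))
for r in robot.tip_of(p,'reel')[:2]: print(inv(r['xyz']),r['p'])
E
```

```text
[31.1256 -1.5889 78.8108] [ 4.6539 -2.3016  3.0492]
[68.2031  5.4426 64.    ] 0.94
```

View pics/s3c.png

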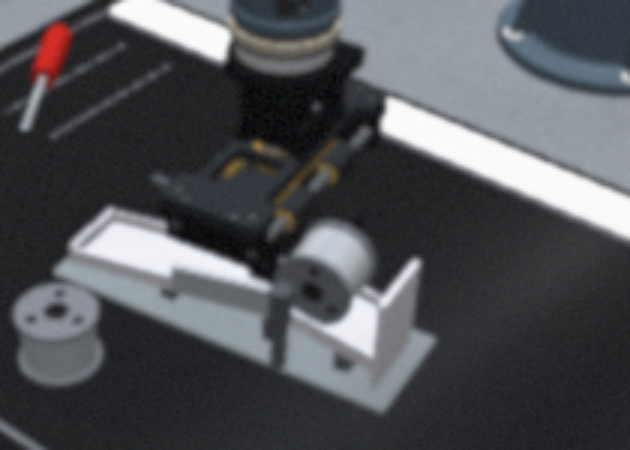

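The reel is past the crest (crop 320,270) but still near the fingers, so I nudge it on.

>>> {"api": "move_arm", "payload": {
  "series": "1 0 0 0 0 0; 2 0 0 0 0 0; 3 0 0 0 0 0; 4 0 0 0 0 0; 4 0 0 0 0 0; 4 0 0 0 0 0"
}}

```text
time: 8.9
position: [0.5512, 0.0111, 0.0818]
tool_rot: [0.655, 0.755, 0.0, 0.0]
ft_force: [4.1, -1.3, 2.0]
grip_width: 0.0233
grip_force: 3.9
```

```bash
python3 - <<'E'
from h import *
o=robot.get_obs();print(inv(o['position']),o['ft_force'])
for c in('scene','top'):
  p=shot(c,c+'4.png')
  for t in('reel','keeper_tip'):
    for r in robot.tip_of(p,t)[:2]: print(t,inv(r['xyz']),r['p'])
E
```

```text
[34.9164 -1.3307 78.7953] [ 4.1196 -1.2702  2.0076]
reel [73.6653  0.4412 60.6   ] 0.81
keeper_tip [-22.5287 -56.6334  59.2   ] 0.67
```

>>> {"api": "move_arm", "payload": {
  "series": "0 0 0 0 0 0; 1 0 0 0 0 0; 2 0 0 0 0 0; 3 0 0 0 0 0; 4 0 0 0 0 0; 5 0 0 0 0 0",
  "jaw": 0.15
}}

```text
time: 9.7
position: [0.5494, 0.0163, 0.0815]
tool_rot: [0.655, 0.755, -0.001, -0.001]
ft_force: [0.2, 0.4, -0.9]
grip_width: 0.0131
grip_force: 0.0
```

```bash
python3 - <<'E'
from h import *
o=robot.get_obs();print(inv(o['position']),o['ft_force'])
for c in('scene','wrist'):
  p=shot(c,c+'5.png')
  for t in('reel','keeper_tip'):
    for r in robot.tip_of(p,t)[:2]: print(t,inv(r['xyz']),r['p'])
E
```

```text
[40.2937 -0.3095 78.5126] [ 0.2328  0.3512 -0.9027]
reel [93.6686  2.7031 57.4   ] 0.68
keeper_tip [-21.0682 -57.7456  61.8   ] 0.73
reel [96.9898  3.3511 63.    ] 0.65
keeper_tip [ 30.7292 101.7334  -9.    ] 0.61
```

View pics/wrist5.png

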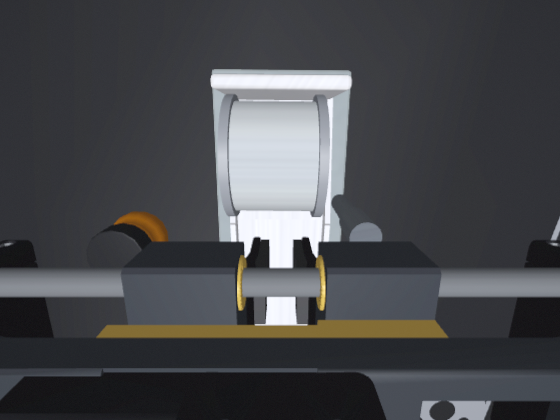

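The wrist view shows the reel parked against the stop (275,155), free of the fingers. Contact force is zero. I lift away and work out the keeper path.

>>> {"api": "move_arm", "payload": {
  "series": "-2 0 -6 0 0 0; -4 0 -16 0 0 0; -8 10 -28 0 0 0; -14 30 -40 0 0 0; -22 55 -45 0 0 0; -32 80 -45 0 0 0; -42 95 -45 0 0 0; -45 100 -45 0 0 0",
  "jaw": 0
}}

```text
time: 10.67
position: [0.6595, -0.0163, 0.1287]
tool_rot: [0.656, 0.755, 0.001, 0.003]
ft_force: [0.0, 0.8, -0.0]
grip_width: 0.0003
grip_force: 0.0
```

```bash
python3 - <<'E'
from h import *
o=robot.get_obs();print(inv(o['position']),o['ft_force'])
p=shot('scene')
for t in('reel','keeper_tip'):
    for r in robot.tip_of(p,t)[:1]: print(t,inv(r['xyz']),r['p'])
def c(a,r=60):
    u=np.array([-np.sin(a),np.cos(a)]);n=np.array([-np.cos(a),-np.sin(a)])
    return np.array([58,-42])+r*u+(3+9.5*abs(n[0])+10*abs(n[1]))*n
for a in [2.1,1.77,1.6,1.4,1.2,1,.8,.6,.4,.2,0]:
    print(a,c(a).round(1),delta(*c(a),56)[0])
E
```

```text
[  -7.1347 -104.7732  125.6844] [ 0.0339  0.8305 -0.0431]
reel [93.9219  3.0717 60.8   ] 0.94
keeper_tip [-23.9754 -55.4223  60.3   ] 0.85
2.1 [ 14.5 -86.5] [ 19.3 -13.8  46. ]
1.77 [  2.1 -68.3] [  7.  -32.1  46. ]
1.6 [ -1.6 -57. ] [  3.3 -43.3  46. ]
1.4 [ -3.6 -46.1] [  1.4 -54.3  46. ]
1.2 [ -3.6 -35. ] [  1.3 -65.4  46.1]
1 [ -1.4 -23.5] [  3.6 -76.8  46.1]
0.8 [  3.3 -12.2] [  8.3 -88.1  46.1]
0.6 [10.5 -1.8] [ 15.6 -98.5  46.1]
0.4 [20.2  7.2] [  25.3 -107.5   46.1]
0.2 [32.1 14. ] [  37.2 -114.2   46.1]
0 [45.5 18. ] [  50.6 -118.2   46.2]
```

>>> {"api": "move_arm", "payload": {
  "series": "2 0 10 0 0 0; 3 0 22 0 0 0; 3 0 34 0 0 0; 3 0 42 0 0 0; 3 0 46 0 0 0; 3 0 46 0 0 0"
}}

```text
time: 11.32
position: [0.654, -0.0113, 0.0788]
tool_rot: [0.655, 0.755, -0.001, -0.002]
ft_force: [0.5, 0.3, -0.2]
grip_width: 0.0003
grip_force: 0.0
```

```bash
python3 - <<'E'
from h import *
o=robot.get_obs();print(inv(o['position']),o['ft_force'])
E
```

```text
[  -1.3726 -100.0333   75.7752] [ 0.549   0.3166 -0.2359]
```

>>> {"api": "move_arm", "payload": {
  "series": "2 -10 -1 0 0 0; 3 -20 -2 0 0 0; 3 -28 -2 0 0 0; 2 -36 -2 0 0 0; 0 -43 -2 0 0 0; -2 -50 -2 0 0 0; -2 -58 -2 0 0 0; -2 -65 -2 0 0 0"
}}

```text
time: 11.98
position: [0.591, -0.0231, 0.0831]
tool_rot: [0.656, 0.755, 0.0, 0.0]
ft_force: [0.6, 0.2, 0.7]
grip_width: 0.0001
grip_force: 0.4
```

```bash
python3 - <<'E'
from h import *
o=robot.get_obs();print(inv(o['position']),o['ft_force'])
p=shot('scene','s6.png')
cv2.imwrite('pics/s6c.png',cv2.resize(p['img'][120:270,200:410,::-1],None,fx=3,fy=3))
for t in('reel','keeper_tip'):
    for r in robot.tip_of(p,t)[:1]: print(t,inv(r['xyz']),r['p'])
E
```

```text
[ -4.4435 -36.0135  80.0757] [0.5925 0.1676 0.7279]
reel [93.7539  2.5903 61.    ] 0.65
keeper_tip [-18.522  -13.3725  61.3   ] 0.51
```

View pics/s6c.png

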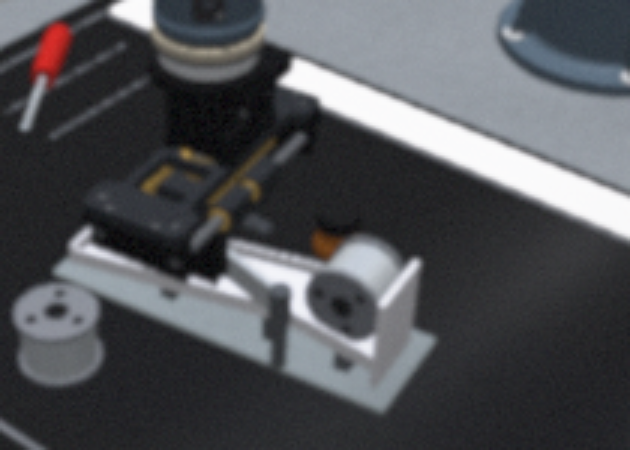

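The keeper (crop 250,270) is swinging in over the gutter and the reel is still parked. I continue round.

>>> {"api": "move_arm", "payload": {
  "series": "1.5 -6 0 0 0 0; 3 -12.5 0 0 0 0; 5 -18 0 0 0 0; 8 -24 0 0 0 0; 11 -29 0 0 0 0; 15 -34 0 0 0 0; 20 -39 0 0 0 0; 25 -43 0 0 0 0"
}}

```text
time: 12.8
position: [0.5444, -0.0037, 0.0829]
tool_rot: [0.655, 0.755, -0.0, -0.0]
ft_force: [1.2, -0.5, -0.4]
grip_width: 0.0003
grip_force: 0.3
```

>>> {"api": "move_arm", "payload": {
  "series": "5 -3 0 0 0 0; 10 -6 0 0 0 0; 15 -8 0 0 0 0; 19 -9 0 0 0 0; 22 -10 0 0 0 0; 24 -11 0 0 0 0; 26 -11 0 0 0 0; 26 -11 0 0 0 0"
}}

```text
time: 13.47
position: [0.5313, 0.0183, 0.0829]
tool_rot: [0.655, 0.756, -0.001, 0.002]
ft_force: [0.3, -7.9, -0.9]
grip_width: 0.0006
grip_force: 3.9
```

```bash
python3 - <<'E'
from h import *
o=robot.get_obs();print(inv(o['position']),o['ft_force'])
p=shot('scene','s7.png')
for t in('reel','keeper_tip'):
    for r in robot.tip_of(p,t)[:1]: print(t,inv(r['xyz']),r['p'])
E
```

```text
[44.8591 17.3514 79.93  ] [ 0.3098 -7.9205 -0.89  ]
reel [95.1518  3.2033 56.    ] 0.6
keeper_tip [58.5625 40.6089 59.3   ] 0.48
```

Tip at rack (58.6, 40.6) with 8 N of resistance: the keeper is at its stop. I back off straight, then lift.

>>> {"api": "move_arm", "payload": {
  "series": "-3 0 0 0 0 0; -8 0 0 0 0 0; -14 0 -2 0 0 0; -20 0 -12 0 0 0; -28 0 -30 0 0 0; -40 0 -55 0 0 0; -60 0 -85 0 0 0; -80 0 -110 0 0 0"
}}

```text
time: 14.28
position: [0.5419, -0.0596, 0.1951]
tool_rot: [0.655, 0.756, 0.0, 0.0]
ft_force: [-0.0, -0.9, -0.0]
grip_width: 0.0007
grip_force: 0.0
```

>>> {"api": "move_arm", "payload": {
  "series": "-20 0 -10 0 0 0; -45 0 -20 0 0 0; -55 0 -25 0 0 0; -60 0 -25 0 0 0; -60 0 -25 0 0 0"
}}

```text
time: 14.7
position: [0.5502, -0.1192, 0.218]
tool_rot: [0.656, 0.755, 0.0, -0.0]
ft_force: [-1.0, -0.4, 0.1]
grip_width: 0.0005
grip_force: 0.0
```

```bash
python3 - <<'E'
from h import *
ims=[]
for c,(r,k) in {'scene':(120,200),'top':(130,200),'wrist':(0,0)}.items():
  p=shot(c)
  for t in('reel','keeper_tip','spare_reel','flux_jar','tweezers'):
    for r_ in robot.tip_of(p,t)[:1]: print(c,t,np.array(r_['xyz']),inv(r_['xyz']).round(1),r_['p'])
  im=p['img'][:,:,::-1]
  ims.append(cv2.resize(im[r:r+150,k:k+200],(400,300)) if c!='wrist' else cv2.resize(im,(400,300)))
cv2.imwrite('pics/f.png',np.vstack([np.hstack(ims[:2]),np.hstack([ims[2],ims[2]*0])]))
E
```

```text
scene reel [0.541  0.0679 0.0624] [92.6  0.9 59.4] 0.77
scene keeper_tip [0.5082 0.032  0.0639] [61.6 38.4 60.9] 0.55
scene spare_reel [ 0.6794 -0.0888  0.0268] [ -81.7 -114.5   23.8] 0.77
scene flux_jar [ 0.4465 -0.0086  0.0076] [ 29.9 105.1   4.6] 0.44
scene tweezers [ 0.4646 -0.1192  0.0023] [-82.2 102.4  -0.7] 0.66
top reel [0.5417 0.0717 0.0603] [96.3 -0.3 57.3] 0.83
top keeper_tip [0.5096 0.0277 0.0681] [57.1 37.6 65.1] 0.42
top spare_reel [ 0.6811 -0.0937  0.0235] [ -86.8 -115.5   20.5] 0.5
wrist keeper_tip [0.51   0.0301 0.0702] [59.5 36.9 67.2] 0.87
wrist spare_reel [ 0.6806 -0.0902  0.0236] [ -83.2 -115.5   20.6] 0.95
wrist flux_jar [ 0.4503 -0.0065  0.0005] [ 31.4 101.   -2.5] 0.9
wrist tweezers [ 0.4693 -0.1171  0.0038] [-80.7  97.5   0.8] 0.88
```

View pics/f.png

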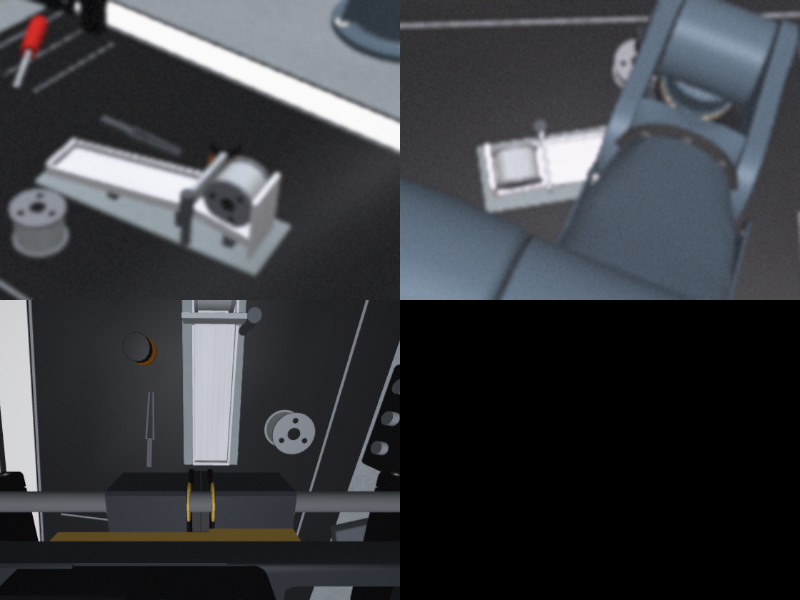

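All three views show the keeper fully across the gutter behind the parked reel (wrist view 215,318, at right angles to the gutter). The spare reel, jar and tweezers have not moved.

```bash
python3 -c "
from rig import robot
print(robot.hand_in())"
```

```text
the job is handed in; nothing more can be done
None
```

The reel rests against the end stop and the keeper lies fully across the gutter behind it; the spare reel, jar and tweezers are unmoved, and I handed the job in at about 15 s of the 54 s allowed (no verdict was returned).

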